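# Feel out the heavy side of a sealed evidence drum and hold it down

### The job

Something heavy is stuck to the inside wall of the sealed steel drum in the cradle, and nobody can see where. Take the crank's handle and turn the drum right round at least once to feel which side is heavy, then turn it until the heavy side is straight down and finish while still gripping the handle and keeping the drum still there. Leave the phone, the torch and the lens where they are.

Things in the scene. Friction and masses are not known exactly. Their poses are not given: they have to be found in the camera images.
- axle (a point): fixed point at the middle of the drum on its level axle, 140 mm above the table. Its y axis runs along the axle towards the crank, z is up, x is level and square to the axle; place and yaw vary. The drum is a closed steel tin 140 mm across (rims 146), 80 mm long along y. A lump of about 0.55 kg is stuck in it out of sight, about 50 mm from the axle, at an unknown angle
- cradle_foot (a point): middle of the underside of the grey base plate (200 x 150 x 12 mm, axes as the axle's), fixed to the table, straight below the axle point. Two aluminium uprights, 34 mm wide and 162 mm tall, carry the drum between them; their outer faces are 61 mm either way along y
- drum (a joint): angle (rad) of drum and crank about the axle's y: 0 with the handle straight above the axle, growing as the handle goes over towards the axle's +x; counts on past full turns, three turns free either way. Turning takes a steady drag of 0.34 N m plus or minus up to about 0.27 N m from the lump (hardest when the lump rises level with the axle). Drag beats the lump: the drum stays where it is left
- crank_hub (a point): hub of the crank, on the axle line 85 mm from the axle point along y. The aluminium crank arm, 10 mm thick, is centred 80 mm along y, and reaches 61 mm either side of the axle, with a small counterweight opposite the handle: without the lump the drum, crank and handle are balanced
- crank_grip (a point): where to grip the handle, on its centre line: a black round sleeve 24 mm across, 82 mm long, parallel to the axle and 50 mm from it, spinning freely on its pin, so it can be gripped tight while it goes round. This point is 141 mm along y from the axle point, 27 mm from the sleeve's outer end; it runs from 90 to 190 mm above the table. Its y is along the handle; x and z spin with the sleeve
- phone_mid (a point): middle of a flat phone, 66 x 135 x 9 mm, lying on a paper sheet; leave alone
- torch_mid (a point): middle of a hand torch, 130 mm long, up to 34 mm across, lying on the table; leave alone
- lens_mid (a point): middle of a black camera lens, 72 mm across and 75 mm tall, standing on the table; leave alone

How it is judged:
On the way:
1. the drum has been turned right round once, either way ((value of joint drum above 5.5 rad or value of joint drum below -5.5 rad)).
At the end, for the whole second after the job is handed in: the lump inside the drum is within 0.3 rad (17 degrees) of straight below the axle, the drum turns slower than 0.1 rad/s, and the fingers still grip the crank's handle (more than 1 N) (angle between slug's own z axis and vertical below 0.3 rad and contact force between the fingers and grip above 1 N and velocity of joint drum between -0.1 and 0.1 rad/s); the arm keeps its last pose, push and grip.
It fails at once if the phone, torch or lens was moved by more than 30 mm (distance of any of phone_mid, torch_mid, lens_mid from where it was at the start of the episode above 0.03 m).
It also fails if it takes over 61 s, if anything falls off the work surface, if the arm or the gripper's body presses on something with over 40 N, if the wrist force passes 120 N, or if a joint passes its speed limit or range.

### The arm

A 6-joint arm with a two-finger parallel gripper is mounted at the origin on the work surface. World frame = base frame: x ahead of the robot, y to its left, z up, the work surface at z = 0. Lengths are in m, angles in rad, forces in N, time in s.
With the tool pointing down it reaches from about 0.375 to 0.9 m from the base axis. Payload 3.1 kg.
Tool frame: the origin (TCP) lies between the finger pads; the fingertips stand 17 mm ahead of it and the grasp point (between the pads) lies 2 mm behind it; z points along the fingers, y is the line along which they close (so a half turn about z gives the same grasp; the last joint's range is limited). The gripper opens to 85 mm and grips with 20 to 120 N. Pads are 22 mm wide; open, the fingers measure 114 mm over their backs; the gripper's body (76 mm by 85 mm) begins 54 mm behind the grasp point. The pads swing forward as they close: fully open they stand 13 mm farther back than shut.
Start: joints at [1.147, 0.527, 1.433, -0, 1.181, -0.178], TCP at [0.152, 0.606, 0.248] pointing down, gripper open.
Joint ranges: [-3.08, 3.08], [-0.75, 2.2], [0.22, 2.44], [-1.43, 4.57], [0, 2.65], [-2.85, 2.85]. Speed limits (rad/s): [2.79, 2.79, 3.14, 3.14, 3.14, 3.14].

### API

Orientations are given as a unit quaternion [x, y, z, w].
In Python, from station import sense, vision, order gives the robot as it stands.
- The arm moves only by the shell command python3 -m crank 'ROWS' [OPENING] [FORCE]. ROWS is JSON, a list of rows, each an object with "dp": the shift along the world's x, y, z in units of 30 mm (1.0 is 30 mm), a list of three; "angular": the turn, a rotation vector about the world's x, y, z in degrees, a list of three. In form: [{"dp": [dx, dy, dz], "angular": [ax, ay, az]}, ...]. A call has 1 to 20 rows; each row shifts and turns the commanded pose from where the row before left it; what a row does not reach is not made up. A row lasts 1/10 s, in which the tool goes at most 50 mm and 8.59 degrees, less where a joint would pass 70% of its speed; a pose out of reach is approached as far as the arm can. A call is refused whole if a number of a shift passes 1 or a number of a turn 8.59, either way. A call with a gripper value outside its range is refused whole. OPENING is the closure, from 0 (fully open) to 1 (shut), set as the call begins (- or left out, the last holds). The fingers move at their own pace and stop on an object; FORCE is the grip in N (left out, the last holds). Time passes only in rows, so rows that do not move let the fingers close. It gives the time, the measured TCP pose, the force, the opening and the grip force at its end, in the units of the state.
- sense(): the state, without advancing time (a new reading comes with each control period).
- vision.snapshot(name): name is "scene" or "top"; returns a dict with "image" (384x512x3 uint8, blue, green, red), "range_z" (384x512 float32, m along the optical axis (not along the pixel's ray), 0 where there is no reading), "mtx" (3x3 intrinsics, pixels), "dist" ([k1, k2, p1, p2, k3] as OpenCV has them; the pictures are not rectified), "pose" (4x4, takes a point from camera to world coordinates). Camera axes: x right, y down, z forward; pixel columns grow to the right and rows downward; lengths in m; the calibration is good to about 2 mm. A picture is of the moment at which its call begins.
- order.sign_off(): hands the job in; it is judged then, once.
The state is a dict: "t": time; "q": joint angles; "qd": joint speeds; "tau": joint torques, N m; "tcp_pos": TCP position; "tool_rot": TCP orientation; "force": force on the tool from outside, world axes, zero at the start; "ft_torque": the same for the moment, N m; "finger_gap": opening from 0.0 (shut) to 1.0 (fully open); "gripper_force": force on a finger pad.
Only numpy, scipy, OpenCV 4.12 (cv2) and the standard library are available. Lean on these libraries where they do the work, as an engineer would, in place of code of your own. Each camera call takes 0.05 s, during which the arm holds its last target. There are 200 camera calls.

## Working session

There is one attempt and no reset: what is moved stays moved. The work goes in short steps, Python scripts to look and compute and a shell command to move; the robot and the scene stay as the last step left them, time stands still between calls to the robot, and variables do not carry over. Pictures are saved under pics/ and viewed, at most 10 in all, crops included, and the job is handed in when it is done.

```bash
mkdir -p pics; ls; python3 - <<'E'
from station import sense, vision
import cv2,numpy as np
s=sense();print({k:np.round(v,3).tolist() for k,v in s.items()})
for n in("scene","top"):
    d=vision.snapshot(n);cv2.imwrite(f"pics/{n}0.png",d["image"]);np.savez(f"{n}0.npz",**d)
    print(n,d["mtx"].tolist(),d["dist"],np.round(d["pose"],3).tolist())
E
```

```text
pics
{'t': 0.0, 'q': [1.147, 0.528, 1.434, -0.0, 1.181, -0.178], 'qd': [0.001, -0.0, 0.001, 0.001, -0.001, -0.001], 'tau': [-0.0, -44.236, -17.802, -0.0, 0.009, -0.0], 'tcp_pos': [0.152, 0.606, 0.247], 'tool_rot': [0.123, 0.992, -0.001, -0.0], 'force': [0.109, -0.147, 0.6], 'ft_torque': [0.016, 0.042, -0.033], 'gripper_force': 0.0, 'finger_gap': 0.999}
scene [[401.7880417390617, 0.0, 259.3677756776276], [0.0, 401.7880417390617, 194.9892019798189], [0.0, 0.0, 1.0]] [0.00857831 0.         0.         0.         0.        ] [[-0.378, 0.681, -0.627, 1.23], [0.926, 0.278, -0.256, 0.282], [0.0, -0.678, -0.735, 1.001], [0.0, 0.0, 0.0, 1.0]]
top [[496.4284505817207, 0.0, 246.73049685246988], [0.0, 496.4284505817207, 197.15380800598982], [0.0, 0.0, 1.0]] [-0.20025065  0.          0.          0.          0.        ] [[-0.008, -0.994, 0.105, 0.297], [-1.0, 0.007, -0.013, -0.011], [0.012, -0.105, -0.994, 1.992], [0.0, 0.0, 0.0, 1.0]]
```

View pics/scene0.png

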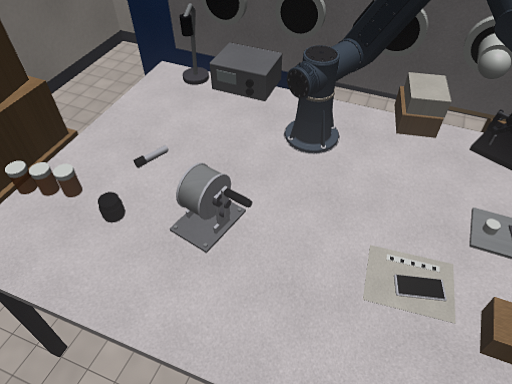

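View pics/top0.png

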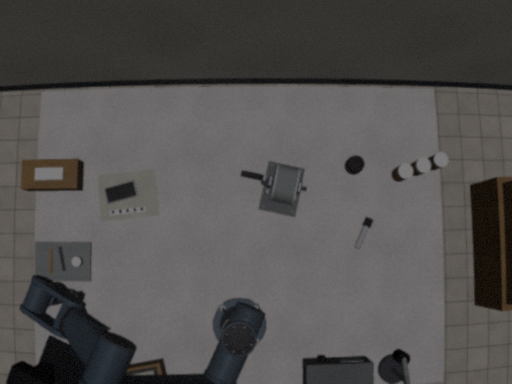

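The scene view shows the drum at about (205,190) with the black handle at (225-250,190-205), roughly along world +y. The top view has the drum at (285,185) and the handle at (252,175). The phone, torch and lens are well clear of both.

```bash
cat > h.py <<'E'
import numpy as np,cv2
def pts(d,m):
    v,u=np.nonzero(m&(d["range_z"]>0)); z=d["range_z"][v,u].astype(float)
    n=cv2.undistortPoints(np.c_[u,v].astype(float)[:,None],d["mtx"],d["dist"])[:,0]
    P=np.c_[n*z[:,None],z]; T=d["pose"]; return P@T[:3,:3].T+T[:3,3],u,v
E
python3 - <<'E'
import numpy as np,cv2
from h import *
for n,c in(("scene",(160,255,150,255)),("top",(235,315,150,220))):
    d=dict(np.load(n+"0.npz")); g=d["image"].max(2)
    roi=np.zeros(g.shape,bool); roi[c[2]:c[3],c[0]:c[1]]=1
    P,u,v=pts(d,roi); gv=g[v,u]
    blk=(gv<(55 if n=="scene" else 45))&(P[:,2]>.05)
    H=P[blk]; H=H[np.all(abs(H-np.median(H,0))<.06,axis=1)]; m=H.mean(0);w=np.linalg.svd(H-m)[2][0]; t=(H-m)@w
    print(n,"handle n",len(H),"mean",m.round(3),"dir",w.round(3),"ends",(m+np.percentile(t,2)*w).round(3),(m+np.percentile(t,98)*w).round(3),"z",np.percentile(H[:,2],[5,50,95]).round(3))
    # base plate
    b=(P[:,2]>.005)&(P[:,2]<.022)&(gv<150)
    r=cv2.minAreaRect((P[b,:2]*1000).astype(np.float32)); print(" plate",b.sum(),r)
    r=P[(P[:,2]>.16)&~blk]; print(" high pts",len(r),r.mean(0).round(3),P[:,2].max().round(3))
    k=(P[:,2]>.2); r=cv2.minAreaRect((P[k,:2]*1000).astype(np.float32)); print(" drumtop",r)
E
```

```text
scene handle n 275 mean [ 0.572 -0.064  0.185] dir [-0.152 -0.842 -0.518] ends [ 0.58  -0.022  0.21 ] [ 0.561 -0.127  0.146] z [0.138 0.196 0.203]
 plate 1510 ((491.7041931152344, -301.5223388671875), (453.37652587890625, 222.13392639160156), 68.19620513916016)
 high pts 1516 [ 0.56  -0.164  0.193] 0.216
 drumtop ((554.4711303710938, -116.67118835449219), (211.5548095703125, 86.27625274658203), 78.91878509521484)
top handle n 113 mean [ 0.563 -0.062  0.194] dir [-0.303 -0.838 -0.453] ends [ 0.576 -0.026  0.214] [ 0.54  -0.125  0.16 ] z [0.148 0.2   0.21 ]
 plate 1457 ((558.79931640625, -150.10159301757812), (322.5133361816406, 282.67437744140625), 89.49687194824219)
 high pts 974 [ 0.537 -0.167  0.197] 0.221
 drumtop ((554.3328247070312, -116.11978149414062), (210.8205108642578, 93.66282653808594), 76.53890228271484)
```

```bash
python3 - <<'E'
import numpy as np,cv2
from h import *
for n,c in(("scene",(160,255,150,255)),("top",(235,315,150,220))):
    d=dict(np.load(n+"0.npz")); g=d["image"].max(2)
    roi=np.zeros(g.shape,bool); roi[c[2]:c[3],c[0]:c[1]]=1
    P,u,v=pts(d,roi); gv=g[v,u]
    H=P[(gv<55)&(P[:,2]>.17)&(P[:,1]>-.1)]
    r=cv2.fitLine(H[:,:2].astype(np.float32),cv2.DIST_HUBER,0,.01,.01).ravel(); w=r[:2]*np.sign(r[1]); m=r[2:]
    t=(H[:,:2]-m)@w
    print(n,len(H),"yaw dir",w,"ends",(m+t.min()*w).round(3),(m+t.max()*w).round(3),"topz",np.percentile(H[:,2],[50,90]).round(3), "width",np.ptp((H[:,:2]-m)@[-w[1],w[0]]).round(3))
    M=np.zeros(g.shape,np.uint8); tab=np.median(g[roi]); b=(P[:,2]>.004)&(P[:,2]<.022)&(gv<0.8*np.percentile(gv,90)); M[v[b],u[b]]=1
    _,L,S,_=cv2.connectedComponentsWithStats(M); k=1+S[1:,4].argmax(); Q,_,_=pts(d,L==k)
    (a,b_),s,an=cv2.minAreaRect((Q[:,:2]*1000).astype(np.float32)); print(" plate",a,b_,s,an)
    D=P[(P[:,2]>.195)&(P[:,1]<-.12)]; print(" drum top",len(D),D.mean(0).round(3),D.min(0).round(3),D.max(0).round(3))
E
```

```text
scene 216 yaw dir [0.18722479 0.9823171 ] ends [ 0.567 -0.096] [ 0.583 -0.012] topz [0.198 0.203] width 0.018
 plate 543.4552612304688 -176.109375 (152.77407836914062, 202.3090057373047) 78.2460708618164
 drum top 767 [ 0.548 -0.174  0.206] [ 0.485 -0.226  0.195] [ 0.597 -0.123  0.216]
top 118 yaw dir [0.27034476 0.9627636 ] ends [ 0.553 -0.1  ] [ 0.577 -0.016] topz [0.2   0.207] width 0.023
 plate 487.580322265625 -164.18869018554688 (150.560302734375, 94.08467102050781) 77.60173797607422
 drum top 586 [ 0.538 -0.175  0.206] [ 0.475 -0.226  0.195] [ 0.593 -0.125  0.221]
```

The plate measures 153x202 mm against the stated 150x200, so I trust it. The axle is at (0.543,-0.176), with axle y=(0.205,0.979) and the drum angle near 0. The grip point is about (0.572,-0.038,0.190). I'm moving above it.

```bash
python3 -m crank '[{"dp":[0.64,-0.98,0.08],"angular":[0,0,-4.1]},{"dp":[0.64,-0.98,0.08],"angular":[0,0,-4.1]},{"dp":[0.64,-0.98,0.08],"angular":[0,0,-4.1]},{"dp":[0.64,-0.98,0.08],"angular":[0,0,-4.1]},{"dp":[0.64,-0.98,0.08],"angular":[0,0,-4.1]},{"dp":[0.64,-0.98,0.08],"angular":[0,0,-4.1]},{"dp":[0.64,-0.98,0.08],"angular":[0,0,-4.1]},{"dp":[0.64,-0.98,0.08],"angular":[0,0,-4.1]},{"dp":[0.64,-0.98,0.08],"angular":[0,0,-4.1]},{"dp":[0.64,-0.98,0.08],"angular":[0,0,-4.1]},{"dp":[0.64,-0.98,0.08],"angular":[0,0,-4.1]},{"dp":[0.64,-0.98,0.08],"angular":[0,0,-4.1]},{"dp":[0.64,-0.98,0.08],"angular":[0,0,-4.1]},{"dp":[0.64,-0.98,0.08],"angular":[0,0,-4.1]},{"dp":[0.64,-0.98,0.08],"angular":[0,0,-4.1]},{"dp":[0.64,-0.98,0.08],"angular":[0,0,-4.1]},{"dp":[0.64,-0.98,0.08],"angular":[0,0,-4.1]},{"dp":[0.64,-0.98,0.08],"angular":[0,0,-4.1]},{"dp":[0.64,-0.98,0.08],"angular":[0,0,-4.1]},{"dp":[0.64,-0.98,0.08],"angular":[0,0,-4.1]}]' 0 && cat > st.py <<'E'
import numpy as np
from station import sense
from scipy.spatial.transform import Rotation as R
A=np.array([.543,-.176,.140]);Y=np.array([.205,.979,0]);X=np.array([.979,-.205,0])
s=sense();p=s["tcp_pos"];r=R.from_quat(s["tool_rot"]).as_matrix()
G=p-.002*r[:,2];d=G-A;f=np.array(s["force"])
a=np.arctan2(d@X,d[2]);tx=np.cos(a)*X-np.sin(a)*np.array([0,0,1])
print("t",s["t"].__round__(2),"G",G.round(4),"axle xyz",(d@X).round(4),(d@Y).round(4),d[2].round(4),"r",np.hypot(d@X,d[2]).round(4),"ang",np.degrees(a).round(1),"gap",round(s["finger_gap"],3),"gf",round(s["gripper_force"],1),"f",f.round(2),"ft(axle x,y,z)",(f@X).round(2),(f@Y).round(2),"tang",(f@tx).round(2))
print("tooly",r[:,1].round(3),"toolz",r[:,2].round(3),"yaw err deg",np.degrees(np.arcsin(r[:,1]@Y)).round(2))
E
python3 st.py
```

```text
t: 2.1
tcp_pos: [0.5364, 0.0169, 0.296]
tool_rot: [0.745, 0.667, -0.0, -0.0]
force: [0.9, -0.6, -0.1]
finger_gap: 1.0
gripper_force: 0.0
t 2.1 G [0.5364 0.0169 0.298 ] axle xyz -0.0461 0.1875 0.158 r 0.1646 ang -16.2 gap 1.0 gf 0.0 f [ 0.87 -0.6  -0.1 ] ft(axle x,y,z) 0.97 -0.41 tang 0.91
tooly [ 0.994 -0.109 -0.001] toolz [-0.001  0.    -1.   ] yaw err deg 5.56
```

```bash
python3 -m crank '[{"dp":[0.6,-0.9,-0.3],"angular":[0,0,-2.8]},{"dp":[0.6,-0.9,-0.3],"angular":[0,0,-2.7]},{"dp":[0,0,0],"angular":[0,0,0]},{"dp":[0,0,0],"angular":[0,0,0]}]' 0 >/dev/null; python3 st.py; python3 - <<'E'
from station import vision
import cv2,numpy as np
d=vision.snapshot("scene");np.savez("scene1.npz",**d)
e=vision.snapshot("top");np.savez("top1.npz",**e)
cv2.imwrite("pics/c1.png",np.hstack([cv2.resize(d["image"][130:260,150:280],(400,400)),cv2.resize(e["image"][130:230,220:320],(400,400))]))
E
```

```text
t 2.5 G [ 0.5716 -0.0362  0.2794] axle xyz -0.0007 0.1428 0.1394 r 0.1394 ang -0.3 gap 0.998 gf 0.0 f [-0.09  0.99 -0.1 ] ft(axle x,y,z) -0.29 0.95 tang -0.29
tooly [ 0.979 -0.202 -0.002] toolz [-0.002  0.001 -1.   ] yaw err deg 0.18
```

View pics/c1.png

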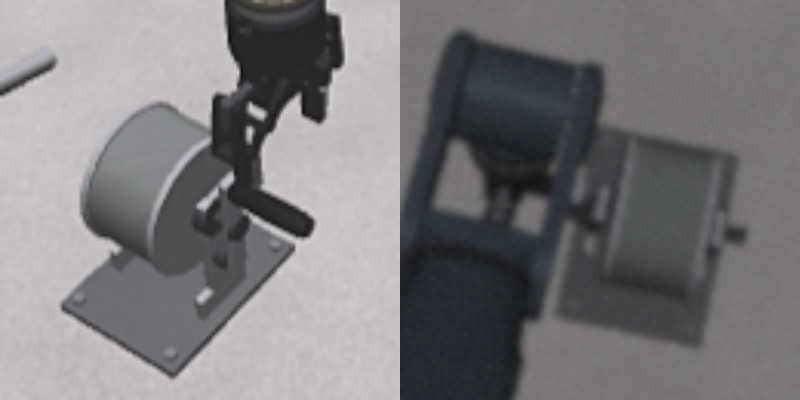

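The crop shows the open fingers at about (230-325,90-150) straddling the handle at (240-310,195-230) along the axle's x. I'm lowering and closing.

```bash
python3 -m crank '[{"dp":[0,-0.05,-0.75],"angular":[0,0,0]},{"dp":[0,0,-0.75],"angular":[0,0,0]},{"dp":[0,0,-0.75],"angular":[0,0,0]},{"dp":[0,0,-0.75],"angular":[0,0,0]},{"dp":[0,0,0],"angular":[0,0,0]}]' 0 >/dev/null; python3 st.py; python3 -m crank '[{"dp":[0,0,0],"angular":[0,0,0]},{"dp":[0,0,0],"angular":[0,0,0]},{"dp":[0,0,0],"angular":[0,0,0]},{"dp":[0,0,0],"angular":[0,0,0]},{"dp":[0,0,0],"angular":[0,0,0]},{"dp":[0,0,0],"angular":[0,0,0]},{"dp":[0,0,0],"angular":[0,0,0]},{"dp":[0,0,0],"angular":[0,0,0]}]' 1 60 >/dev/null; python3 st.py
```

```text
t 3.1 G [ 0.5694 -0.0355  0.188 ] axle xyz -0.003 0.1429 0.048 r 0.0481 ang -3.5 gap 1.001 gf 0.0 f [ 0.35 -0.32 -0.67] ft(axle x,y,z) 0.41 -0.24 tang 0.36
tooly [ 0.98  -0.199 -0.007] toolz [-0.007  0.002 -1.   ] yaw err deg 0.34
t 3.9 G [ 0.5718 -0.0371  0.1912] axle xyz -0.0002 0.1419 0.0512 r 0.0512 ang -0.3 gap 0.262 gf 58.5 f [-2.61 -0.01  5.15] ft(axle x,y,z) -2.55 -0.55 tang -2.53
tooly [ 0.98  -0.201 -0.   ] toolz [ 0.  0. -1.] yaw err deg 0.22
```

Gripped: the gap is about 22 mm at 58 N. I'm printing the circle rows (6° each) to type from.

```bash
python3 - <<'E'
import numpy as np
for k in range(60):
    m=np.radians(6*k+3);c=2*50*np.sin(np.radians(3))/30
    print(6*k,"[%.3f,%.3f,%.3f]"%(c*np.cos(m)*.979,-c*np.cos(m)*.205,-c*np.sin(m)),end="\n" if k%5==4 else " ")
E
```

```text
0 [0.171,-0.036,-0.009] 6 [0.169,-0.035,-0.027] 12 [0.165,-0.035,-0.045] 18 [0.159,-0.033,-0.063] 24 [0.152,-0.032,-0.079]
30 [0.143,-0.030,-0.095] 36 [0.133,-0.028,-0.110] 42 [0.121,-0.025,-0.123] 48 [0.107,-0.023,-0.136] 54 [0.093,-0.019,-0.146]
60 [0.078,-0.016,-0.155] 66 [0.061,-0.013,-0.163] 72 [0.044,-0.009,-0.169] 78 [0.027,-0.006,-0.172] 84 [0.009,-0.002,-0.174]
90 [-0.009,0.002,-0.174] 96 [-0.027,0.006,-0.172] 102 [-0.044,0.009,-0.169] 108 [-0.061,0.013,-0.163] 114 [-0.078,0.016,-0.155]
120 [-0.093,0.019,-0.146] 126 [-0.107,0.023,-0.136] 132 [-0.121,0.025,-0.123] 138 [-0.133,0.028,-0.110] 144 [-0.143,0.030,-0.095]
150 [-0.152,0.032,-0.079] 156 [-0.159,0.033,-0.063] 162 [-0.165,0.035,-0.045] 168 [-0.169,0.035,-0.027] 174 [-0.171,0.036,-0.009]
180 [-0.171,0.036,0.009] 186 [-0.169,0.035,0.027] 192 [-0.165,0.035,0.045] 198 [-0.159,0.033,0.063] 204 [-0.152,0.032,0.079]
210 [-0.143,0.030,0.095] 216 [-0.133,0.028,0.110] 222 [-0.121,0.025,0.123] 228 [-0.107,0.023,0.136] 234 [-0.093,0.019,0.146]
240 [-0.078,0.016,0.155] 246 [-0.061,0.013,0.163] 252 [-0.044,0.009,0.169] 258 [-0.027,0.006,0.172] 264 [-0.009,0.002,0.174]
270 [0.009,-0.002,0.174] 276 [0.027,-0.006,0.172] 282 [0.044,-0.009,0.169] 288 [0.061,-0.013,0.163] 294 [0.078,-0.016,0.155]
300 [0.093,-0.019,0.146] 306 [0.107,-0.023,0.136] 312 [0.121,-0.025,0.123] 318 [0.133,-0.028,0.110] 324 [0.143,-0.030,0.095]
330 [0.152,-0.032,0.079] 336 [0.159,-0.033,0.063] 342 [0.165,-0.035,0.045] 348 [0.169,-0.035,0.027] 354 [0.171,-0.036,0.009]
```

```bash
sed -i '$d' st.py; cat >> st.py <<'E'
import json;open("log.jsonl","a").write(json.dumps([s["t"],list(map(float,G)),list(map(float,f))])+"\n")
E
python3 -m crank '[{"dp":[0.17,-0.036,0.03],"angular":[0,0,0]},{"dp":[0.17,-0.035,-0.027],"angular":[0,0,0]},{"dp":[0.165,-0.035,-0.045],"angular":[0,0,0]},{"dp":[0.16,-0.033,-0.063],"angular":[0,0,0]},{"dp":[0.15,-0.032,-0.08],"angular":[0,0,0]}]' >/dev/null; python3 st.py
python3 -m crank '[{"dp":[0.143,-0.03,-0.095],"angular":[0,0,0]},{"dp":[0.133,-0.028,-0.11],"angular":[0,0,0]},{"dp":[0.12,-0.025,-0.123],"angular":[0,0,0]},{"dp":[0.107,-0.023,-0.136],"angular":[0,0,0]},{"dp":[0.093,-0.019,-0.146],"angular":[0,0,0]}]' >/dev/null; python3 st.py
```

```text
t 4.4 G [ 0.5946 -0.0422  0.1848] axle xyz 0.0231 0.1416 0.0448 r 0.0504 ang 27.2 gap 0.258 gf 59.0 f [-4.93  0.1   6.38] ft(axle x,y,z) -4.85 -0.91 tang -7.23
t 4.9 G [ 0.6125 -0.0462  0.1669] axle xyz 0.0415 0.1413 0.0269 r 0.0494 ang 57.0 gap 0.262 gf 59.3 f [-6.17  0.01  7.47] ft(axle x,y,z) -6.05 -1.25 tang -9.56
```

```bash

python3 -m crank '[{"dp":[0.078,-0.016,-0.155],"angular":[0,0,0]},{"dp":[0.061,-0.013,-0.163],"angular":[0,0,0]},{"dp":[0.044,-0.009,-0.169],"angular":[0,0,0]}]' >/dev/null; python3 st.py
python3 -m crank '[{"dp":[0.027,-0.006,-0.172],"angular":[0,0,0]},{"dp":[0.009,-0.002,-0.174],"angular":[0,0,0]},{"dp":[-0.009,0.002,-0.174],"angular":[0,0,0]}]' >/dev/null; python3 st.py
python3 -m crank '[{"dp":[-0.027,0.006,-0.172],"angular":[0,0,0]},{"dp":[-0.044,0.009,-0.169],"angular":[0,0,0]},{"dp":[-0.061,0.013,-0.163],"angular":[0,0,0]}]' >/dev/null; python3 st.py
python3 -m crank '[{"dp":[-0.078,0.016,-0.155],"angular":[0,0,0]},{"dp":[-0.093,0.019,-0.146],"angular":[0,0,0]},{"dp":[-0.107,0.023,-0.136],"angular":[0,0,0]}]' >/dev/null; python3 st.py
python3 -m crank '[{"dp":[-0.121,0.025,-0.123],"angular":[0,0,0]},{"dp":[-0.133,0.028,-0.11],"angular":[0,0,0]},{"dp":[-0.143,0.03,-0.095],"angular":[0,0,0]}]' >/dev/null; python3 st.py
python3 -m crank '[{"dp":[-0.152,0.032,-0.079],"angular":[0,0,0]},{"dp":[-0.159,0.033,-0.063],"angular":[0,0,0]},{"dp":[-0.165,0.035,-0.045],"angular":[0,0,0]}]' >/dev/null; python3 st.py
python3 -m crank '[{"dp":[-0.169,0.035,-0.027],"angular":[0,0,0]},{"dp":[-0.171,0.036,-0.009],"angular":[0,0,0]}]' >/dev/null; python3 st.py
```

```text
t 5.2 G [ 0.6182 -0.0474  0.1526] axle xyz 0.0473 0.1413 0.0126 r 0.0489 ang 75.0 gap 0.261 gf 59.5 f [-6.38 -0.25  9.39] ft(axle x,y,z) -6.2 -1.56 tang -10.68
t 5.5 G [ 0.6195 -0.0477  0.1376] axle xyz 0.0486 0.1413 -0.0024 r 0.0486 ang 92.9 gap 0.261 gf 59.7 f [-6.25 -0.53 12.13] ft(axle x,y,z) -6.01 -1.8 tang -11.81
t 5.8 G [ 0.6164 -0.0471  0.1232] axle xyz 0.0454 0.1413 -0.0168 r 0.0485 ang 110.3 gap 0.26 gf 59.9 f [-4.71 -0.47 14.45] ft(axle x,y,z) -4.51 -1.43 tang -11.98
t 6.1 G [ 0.6099 -0.0456  0.1109] axle xyz 0.0387 0.1414 -0.0291 r 0.0484 ang 126.9 gap 0.256 gf 60.0 f [-3.53  0.06 16.82] ft(axle x,y,z) -3.47 -0.67 tang -11.37
t 6.4 G [ 0.6011 -0.0437  0.1019] axle xyz 0.0298 0.1414 -0.0381 r 0.0484 ang 142.0 gap 0.261 gf 59.5 f [ 2.82  0.32 14.42] ft(axle x,y,z) 2.69 0.9 tang -10.99
t 6.7 G [ 0.5906 -0.0414  0.096 ] axle xyz 0.019 0.1416 -0.044 r 0.0479 ang 156.6 gap 0.261 gf 58.3 f [10.01 -0.22  3.18] ft(axle x,y,z) 9.85 1.84 tang -10.3
t 6.9 G [ 0.5808 -0.0392  0.0933] axle xyz 0.009 0.1417 -0.0467 r 0.0476 ang 169.1 gap 0.259 gf 58.9 f [11.9   0.06 -8.4 ] ft(axle x,y,z) 11.64 2.5 tang -9.84
```

```bash

python3 -m crank '[{"dp":[-0.171,0.036,0.009],"angular":[0,0,0]},{"dp":[-0.169,0.035,0.027],"angular":[0,0,0]},{"dp":[-0.165,0.035,0.045],"angular":[0,0,0]}]' >/dev/null; python3 st.py
python3 -m crank '[{"dp":[-0.159,0.033,0.063],"angular":[0,0,0]},{"dp":[-0.152,0.032,0.079],"angular":[0,0,0]},{"dp":[-0.143,0.03,0.095],"angular":[0,0,0]}]' >/dev/null; python3 st.py
python3 -m crank '[{"dp":[-0.133,0.028,0.11],"angular":[0,0,0]},{"dp":[-0.121,0.025,0.123],"angular":[0,0,0]},{"dp":[-0.107,0.023,0.136],"angular":[0,0,0]}]' >/dev/null; python3 st.py
python3 -m crank '[{"dp":[-0.093,0.019,0.146],"angular":[0,0,0]},{"dp":[-0.078,0.016,0.155],"angular":[0,0,0]},{"dp":[-0.061,0.013,0.163],"angular":[0,0,0]}]' >/dev/null; python3 st.py
python3 -m crank '[{"dp":[-0.044,0.009,0.169],"angular":[0,0,0]},{"dp":[-0.027,0.006,0.172],"angular":[0,0,0]},{"dp":[-0.009,0.002,0.174],"angular":[0,0,0]}]' >/dev/null; python3 st.py
python3 -m crank '[{"dp":[0.009,-0.002,0.174],"angular":[0,0,0]},{"dp":[0.027,-0.006,0.172],"angular":[0,0,0]},{"dp":[0.044,-0.009,0.169],"angular":[0,0,0]}]' >/dev/null; python3 st.py
```

```text
t 7.2 G [ 0.5604 -0.0346  0.0931] axle xyz -0.012 0.142 -0.0469 r 0.0484 ang -165.7 gap 0.256 gf 59.5 f [  4.63   1.16 -10.71] ft(axle x,y,z) 4.3 2.08 tang -6.81
t 7.5 G [ 0.5433 -0.0308  0.1003] axle xyz -0.0295 0.1422 -0.0397 r 0.0494 ang -143.4 gap 0.26 gf 60.0 f [ 2.31  2.91 -6.78] ft(axle x,y,z) 1.67 3.32 tang -5.38
t 7.8 G [ 0.531  -0.0281  0.1123] axle xyz -0.042 0.1423 -0.0277 r 0.0503 ang -123.3 gap 0.252 gf 60.3 f [ 2.09  4.42 -5.85] ft(axle x,y,z) 1.14 4.75 tang -5.51
t 8.1 G [ 0.5239 -0.0266  0.1266] axle xyz -0.0493 0.1424 -0.0134 r 0.0511 ang -105.2 gap 0.26 gf 60.5 f [-0.44  6.04 -3.24] ft(axle x,y,z) -1.67 5.82 tang -2.69
t 8.4 G [ 0.5217 -0.026   0.1423] axle xyz -0.0516 0.1424 0.0023 r 0.0517 ang -87.4 gap 0.257 gf 60.6 f [ 0.83  5.72 -2.75] ft(axle x,y,z) -0.36 5.77 tang -2.77
t 8.7 G [ 0.5243 -0.0266  0.1579] axle xyz -0.0489 0.1424 0.0179 r 0.0521 ang -69.9 gap 0.26 gf 60.6 f [ 0.96  5.11 -3.21] ft(axle x,y,z) -0.1 5.2 tang -3.04
```

```bash

python3 -m crank '[{"dp":[0.061,-0.013,0.163],"angular":[0,0,0]},{"dp":[0.078,-0.016,0.155],"angular":[0,0,0]},{"dp":[0.093,-0.019,0.146],"angular":[0,0,0]}]' >/dev/null; python3 st.py
python3 -m crank '[{"dp":[0.107,-0.023,0.136],"angular":[0,0,0]},{"dp":[0.121,-0.025,0.123],"angular":[0,0,0]},{"dp":[0.133,-0.028,0.11],"angular":[0,0,0]}]' >/dev/null; python3 st.py
python3 -m crank '[{"dp":[0.143,-0.03,0.095],"angular":[0,0,0]},{"dp":[0.152,-0.032,0.079],"angular":[0,0,0]},{"dp":[0.159,-0.033,0.063],"angular":[0,0,0]}]' >/dev/null; python3 st.py
python3 -m crank '[{"dp":[0.165,-0.035,0.045],"angular":[0,0,0]},{"dp":[0.169,-0.035,0.027],"angular":[0,0,0]},{"dp":[0.171,-0.036,0.009],"angular":[0,0,0]}]' >/dev/null; python3 st.py
python3 -m crank '[{"dp":[0.171,-0.036,-0.009],"angular":[0,0,0]},{"dp":[0.169,-0.035,-0.027],"angular":[0,0,0]},{"dp":[0.165,-0.035,-0.045],"angular":[0,0,0]}]' >/dev/null; python3 st.py
cat > fit.py <<'E'
import json,numpy as np
from scipy.optimize import least_squares
L=[json.loads(l) for l in open("log.jsonl")]
G=np.array([l[1] for l in L]);F=np.array([l[2] for l in L]);X=np.array([.979,-.205,0])
x=(G-[.543,-.176,.14])@X;z=G[:,2]-.14;fx=F@X;fz=F[:,2]
c=least_squares(lambda c:np.hypot(x-c[0],z-c[1])-.05,[0,0]).x
print("centre",c.round(4),"r",np.hypot(x-c[0],z-c[1]).round(4))
for cx,cz in((0,0),c):
    a=np.arctan2(x-cx,z-cz); T=-((fx*np.cos(a)-fz*np.sin(a))*.05)  # torque applied to the drum
    A=np.c_[np.ones(len(a)),np.sin(a),np.cos(a)];k,*_=np.linalg.lstsq(A,T,rcond=None)
    # weight torque resisting +turn = -L sin(a+p), lump at angle a+p from up
    p=np.arctan2(-k[2],-k[1])
    print("drag",k[0].round(3),"lump",np.hypot(*k[1:]).round(3),"lump down at handle angle",np.degrees(np.angle(np.exp(1j*(np.pi-p)))).round(1),"res",(T-A@k).round(3))
E
python3 fit.py
```

```text
t 9.0 G [ 0.5316 -0.0283  0.1719] axle xyz -0.0415 0.1423 0.0319 r 0.0523 ang -52.5 gap 0.255 gf 60.6 f [ 1.13  5.26 -2.57] ft(axle x,y,z) 0.03 5.39 tang -2.02
t 9.3 G [ 0.5422 -0.0306  0.1825] axle xyz -0.0305 0.1422 0.0425 r 0.0523 ang -35.7 gap 0.258 gf 60.5 f [ 0.46  5.09 -4.05] ft(axle x,y,z) -0.59 5.08 tang -2.84
t 9.6 G [ 0.5551 -0.0335  0.1891] axle xyz -0.0174 0.142 0.0491 r 0.0521 ang -19.5 gap 0.261 gf 60.7 f [-1.84  4.19 -3.07] ft(axle x,y,z) -2.66 3.73 tang -3.54
t 9.9 G [ 0.5694 -0.0366  0.1915] axle xyz -0.0027 0.1418 0.0515 r 0.0515 ang -3.0 gap 0.257 gf 61.1 f [-4.23  4.25  0.67] ft(axle x,y,z) -5.02 3.29 tang -4.97
t 10.2 G [ 0.5844 -0.04    0.1894] axle xyz 0.0127 0.1416 0.0494 r 0.051 ang 14.4 gap 0.263 gf 61.4 f [-4.76  3.93  2.75] ft(axle x,y,z) -5.47 2.88 tang -5.98
centre [-0.0014  0.0016] r [0.0497 0.0498 0.05   0.0502 0.0504 0.0505 0.0505 0.0499 0.0494 0.0496
 0.0499 0.05   0.0501 0.0502 0.0502 0.0502 0.0502 0.0501 0.0499 0.0498]
drag 0.348 lump 0.235 lump down at handle angle 23.0 res [-0.004 -0.002  0.     0.022  0.016 -0.008 -0.004 -0.003  0.013 -0.043
 -0.023  0.058 -0.028  0.011  0.039 -0.019 -0.005 -0.012  0.004 -0.014]
drag 0.34 lump 0.233 lump down at handle angle 22.0 res [-0.003 -0.006 -0.005  0.018  0.017 -0.001  0.009  0.007  0.009 -0.056
 -0.031  0.055 -0.03   0.015  0.046 -0.014 -0.002 -0.014  0.002 -0.017]
```

The fit is good: drag 0.34 N m, lump 0.233 N m, both matching the given values. The lump is straight down when the handle is at +22°. I'm inching there and settling.

```bash
cp log.jsonl log_fit.jsonl; python3 -m crank '[{"dp":[0.12,-0.025,-0.045],"angular":[0,0,0]},{"dp":[0,0,0],"angular":[0,0,0]},{"dp":[0,0,0],"angular":[0,0,0]},{"dp":[0,0,0],"angular":[0,0,0]},{"dp":[0,0,0],"angular":[0,0,0]},{"dp":[0,0,0],"angular":[0,0,0]}]' >/dev/null; python3 st.py; python3 -c "
import json,numpy as np
g=np.array(json.loads(open('log.jsonl').readlines()[-1])[1])-[.543,-.176,.14];print('handle',np.degrees(np.arctan2(g@[.979,-.205,0]+.0014,g[2]-.0016)))"
```

```text
t 10.8 G [ 0.5888 -0.041   0.1879] axle xyz 0.0171 0.1416 0.0479 r 0.0509 ang 19.7 gap 0.26 gf 61.2 f [-3.64  3.94  1.17] ft(axle x,y,z) -4.38 3.11 tang -4.51
handle 21.835993961901952
```

```bash
python3 - <<'E'
import json,numpy as np
L=[json.loads(l) for l in open("log_fit.jsonl")];G=np.array([l[1] for l in L]);F=np.array([l[2] for l in L]);X=np.array([.979,-.205,0])
a=np.arctan2((G-[.543,-.176,.14])@X+.0014,G[:,2]-.1416);T=-((F@X)*np.cos(a)-F[:,2]*np.sin(a))*.05
A=np.c_[np.ones(len(a)),np.sin(a),np.cos(a)];o=[]
for i in range(len(a)-2):
    m=np.ones(len(a),bool);m[i:i+3]=0;k=np.linalg.lstsq(A[m],T[m],rcond=None)[0];o.append(np.degrees(np.pi-np.arctan2(-k[2],-k[1]))%360)
print(np.round(o,1))
E
python3 st.py
python3 -c "
from station import order,sense
print(max(abs(x) for x in sense()['qd']));print(order.sign_off())"
```

```text
[21.5 22.  22.3 22.2 21.8 21.7 21.3 23.7 25.4 23.6 22.2 20.6 22.  21.5
 21.9 21.4 21.6 20.9]
t 10.8 G [ 0.5888 -0.041   0.1879] axle xyz 0.0171 0.1416 0.0479 r 0.0509 ang 19.7 gap 0.26 gf 61.2 f [-3.64  3.94  1.17] ft(axle x,y,z) -4.38 3.11 tang -4.51
0.0016921029886072605
the job is handed in; nothing more can be done
None
```

I turned the drum about 382° by the handle and handed the job in at 10.8 s, with the handle at 21.8°, still gripped at about 60 N and the arm still; the measured torques put the heavy side straight down at about 22° (20.6–25.4° with any three readings left out). The hand-in gave no verdict.

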